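# Roll a shaft blank into a V-block fixture and clamp it

### The arm

A 6-joint arm with a two-finger parallel gripper is mounted at the origin on a cart in front of the work surface, level with it; the furniture and walls round the work are solid. World frame = base frame: x ahead of the robot, y to its left, z up, the work surface at z = 0. Lengths are in m, angles in degrees, forces in N, time in s.
With the tool pointing down it reaches from about 0.375 to 0.9 m from the base axis. Payload 3.1 kg.
Tool frame: the origin (TCP) lies at the very end of the fingers, on their centre line; the grasp point (between the pads) lies 19 mm behind it; z points along the fingers, y is the direction in which the jaws open and shut (so a half turn about z gives the same grasp; the last joint's range is limited). The gripper opens to 87 mm and grips with 3 to 60 N. Pads are 19 mm wide; open, the fingers measure 117 mm over their backs; the gripper's body (75 mm by 190 mm) begins 51 mm behind the grasp point.
Start: joints at [-81.847, 30.224, 82.088, -0, 67.689, -10.227], TCP at [0.197, -0.593, 0.223] pointing down, gripper open.
Joint ranges: [-176.69, 176.69], [-43.24, 126.21], [12.49, 139.97], [-82, 262], [0, 151.66], [-163.58, 163.58]. Speed limits (degrees/s): [159.86, 159.86, 180, 180, 180, 180].

### API

Orientations are given as a 3x3 rotation matrix whose columns are the frame's x, y, z axes.
In Python, from rig import readout, capture, camera_model, bot, spot_in, regions_of gives the robot as it stands.
- The arm moves only by the tool send_rows, never from a script. Its argument "moves" is a list that holds one entry, the list of rows, each a list of 7 numbers: the turn, a rotation vector about the tool's x, y, z in degrees, then the shift along the tool's x, y, z in cm, then the opening, from -1 (shut) to 1 (fully open). A call has exactly 5 rows; each row shifts and turns the commanded pose from where the row before left it, along the tool's axes as they then stand; what a row does not reach is not made up. A row lasts 1/10 s, in which the tool goes at most 50 mm and 8.59 degrees, less where a joint would pass 70% of its speed; a pose out of reach is approached as far as the arm can. A call with a gripper value outside its range is refused whole. The fingers move at their own pace and stop on an object; the grip force is fixed at half the most. Time passes only in rows, so rows that do not move let the fingers close, or fill a call up. It gives the time, the measured TCP pose, the force and the opening at its end, in the units of the state.
- readout.read_state(): the state, without advancing time (a new reading comes with each control period).
- capture(name): name is "scene" or "top"; returns the picture (480x640x3 uint8, blue, green, red); there is no depth.
- camera_model(name): a dict with "camera_matrix" (3x3 intrinsics, pixels), "pose" (4x4, takes a point from camera to world coordinates). Camera axes: x right, y up, looking along -z (the intrinsics and any distortion apply to the point x, -y, -z); pixel columns grow to the right and rows downward; lengths in m; the calibration is good to about 2 mm. A picture is of the moment at which its call begins. camera_model takes no time and is no camera call.
- bot.hand_in(): hands the job in, once; it reports no verdict.
Trained networks look in the newest picture that a camera, given by its name, has taken for a name from the list of things; names that differ only in an ending like _2 or _b are one class to them, and where a whole thing is asked for, a point or a joint stands for the part that bears it (a point fixed in the world has none). Each returns a list of dicts, best first, with "p" (0 to 1); they miss things now and then, are a little off and sometimes report something else, mostly with a low value. They report only what shows in the picture. A call takes as long as a camera call.
- spot_in(camera, thing): "location" ([x, y, z] in m, in world coordinates, good to about 4 mm: the middle of the surface that is visible of it).
- regions_of(camera, thing): "mask" (480x640 bool, what is visible of it).
The state is a dict: "time_s": time; "joint_positions": joint angles; "qvel": joint speeds; "tau": joint torques, N m; "position": TCP position; "tcp_rot": TCP orientation; "force": force on the tool from outside, world axes, zero at the start; "moment": the same for the moment, N m; "opening": opening from 0.0 (shut) to 1.0 (fully open).
Only numpy, scipy, OpenCV 4.12 (cv2) and the standard library are available. Lean on these libraries where they do the work, as an engineer would, in place of code of your own. Each camera call takes 0.05 s, during which the arm holds its last target. There are 200 camera calls.

### The job

Load the round metal bar into the V-block fixture with the fingertips alone; nothing may be gripped or lifted. Roll the bar by its side along the board and up the fixture's ramp until it drops into the V, then push its free end so that it slides along the V until the other end butts against the stop screw, and last tip the upright hold-down arm over so that its pad comes to rest on the bar. Leave the other things on the bench where they are.

Things in the scene. Friction and masses are not known exactly. Their poses are not given: they have to be found in the camera images.
- shaft_blank: plain smooth (slightly oily) aluminium bar, 40 mm diameter, 190 mm long, 0.6 kg, lying on the board between the robot and the ramp, up to 6 degrees out of line with the V, 30 to 60 mm short of the stop. Origin: middle of its axis (35 mm above the bench at the start); its y axis is the bar's axis, x and z turn as it rolls. Stays put on the level, rolls back if left on the ramp
- v_fixture: fixed plywood board, 284 x 331 mm, three corners cut off, 15 mm thick, carrying a grey V-block fixture. z up; x: the way the bar rolls in; y: along the V. Origin at bench height under the middle of the V (90 degrees, y -70 to 70 mm, both ends open). The board spans x -202 to 82, y -166 to 165 mm. Ramp: from the board at x -95 mm to the near lip, 13 mm above the board at x -17 mm. Far side of the V: 32 mm above the board
- v_seat (a point): where the middle of the bar's axis must finally be: on the middle plane of the V, 39.3 mm above the bench (top of the seated bar at 59.3 mm), at x 0, y -10 mm in the fixture's frame; same axes as the fixture. The bar's end away from the stop then stands 15 mm out of the V
- stop_face (a point): flat head (18 mm across) of the stop screw, looking along the fixture's +y, at x 0, y -105 mm, 39.3 mm above the bench. The upright that carries it and the hinge cheeks of the hold-down lie behind it (46 mm wide, y -111 to -142 mm, up to 92 mm above the bench) on a foot (x -32 to 53 mm, y -106 to -158 mm, top 22 mm above the bench)
- hold_down (a joint): steel hold-down arm, rad: 0 level along the V with its pad on the seated bar, 1.57 upright, 1.8 limit; starts at 1.68 to 1.8, leaning away from the V. Hinge parallel to the fixture's x at y -127 mm, 79 mm above the bench; arm 18 mm wide, 10 mm thick. About 1 N at the knob moves it; pushed past upright (below about 1.3) it falls by its own weight (0.2 kg, damped) on to the bar
- knob (a point): centre of the black ball knob (26 mm across) on the tip of the hold-down arm, 118 mm from the hinge; at the start about 195 mm above the bench over the stop end of the fixture. It moves along the fixture's +y as the arm is tipped over. Thick leads hang from the ceiling to the right of the bench, about 0.15 m right of the base axis and 0.6 m ahead: keep the hand clear of them
- sanding_block: brown sanding block, 64 x 112 x 28 mm, long side along its y; origin under its centre; leave alone
- nail_jar: clear jar of nails with a tan lid, 62 mm across, 85 mm tall; origin under its centre; leave alone
- screw_jar: clear jar of screws with a red lid, 68 mm across, 95 mm tall; origin under its centre; leave alone
- offcut: small brown hardwood offcut, 42 x 70 x 20 mm; origin under its centre; leave alone

How it is judged (in metres and radians):
On the way, in this order (a step that is already met when the one before it is completed fails the run):
1. the bar has rolled over by a quarter turn on its way to the V (it is not dragged or carried) (x of shaft_blank in the frame of v_fixture below -0.015 m and (angle between shaft_blank's own x axis and vertical below 0.6 rad or angle between shaft_blank's own x axis and vertical above 2.54 rad)), for 0.02 s.
2. the bar has been rolled into the V and lies in it, the hold-down arm still up (x of shaft_blank in the frame of v_fixture between -0.004 and 0.004 m and z of shaft_blank in the frame of v_fixture between 0.036 and 0.0425 m and angle between the y axis of shaft_blank and the y axis of v_fixture, either way round below 0.035 rad and y of shaft_blank in the frame of v_fixture below 0.065 m and value of joint hold_down above 1.2 rad), for 0.2 s.
3. the bar lies in the V with its end against the stop screw, the hold-down arm still up (x of shaft_blank in the frame of v_fixture between -0.004 and 0.004 m and z of shaft_blank in the frame of v_fixture between 0.036 and 0.0425 m and angle between the y axis of shaft_blank and the y axis of v_fixture, either way round below 0.035 rad and y of shaft_blank in the frame of v_fixture below -0.008 m and value of joint hold_down above 1.2 rad), for 0.2 s.
At the end, for the whole second after the job is handed in: the bar lies at rest in the V (axis within 4 mm of the V's middle plane, within 3.3 mm of its seated height, within 2 degrees of the V's line), its end within 2 mm of the stop screw, and the hold-down arm lies level (within 0.06 rad) with its pad bearing on the bar with at least 0.3 N (x of shaft_blank in the frame of v_fixture between -0.004 and 0.004 m and z of shaft_blank in the frame of v_fixture between 0.036 and 0.0425 m and angle between the y axis of shaft_blank and the y axis of v_fixture, either way round below 0.035 rad and y of shaft_blank in the frame of v_fixture below -0.008 m and linear speed of shaft_blank below 0.02 m/s and angular speed of shaft_blank below 0.3 rad/s and value of joint hold_down between -0.06 and 0.06 rad and contact force between hold_down and shaft_blank above 0.3 N); the robot touches nothing.
It fails at once if the bar is lifted off the board before the ramp (x of shaft_blank in the frame of v_fixture below -0.12 m and height (world z) of shaft_blank above 0.049 m).
It fails at once if the bar is lifted more than about 12 mm above the ramp's top (height (world z) of shaft_blank above 0.061 m).
It fails at once if the bar is stood on end (angle between shaft_blank's own y axis and vertical below 1.1 rad).
It fails at once if the bar falls off the bench (height (world z) of shaft_blank below 0 m).
It fails at once if another object on the bench is moved more than 20 mm (distance of any of sanding_block, nail_jar, screw_jar, offcut from where it was at the start of the episode above 0.02 m).
It also fails if it takes over 66 s, if anything falls off the work surface, if the arm or the gripper's body presses on something with over 40 N, if the wrist force passes 120 N, or if a joint passes its speed limit or range.

## Working session

There is one attempt and no reset: what is moved stays moved. The work goes in short steps, Python scripts to look and compute and a tool call to move; the robot and the scene stay as the last step left them, time stands still between calls to the robot, and variables do not carry over. Pictures are saved under pics/ and viewed, about 8 in all and at most 12, crops included, and the job is handed in when it is done.

Besides the shell and the picture viewer there is one more tool, called after "Call:" as name(argument=value, ...), one argument or row to a line, values as JSON. send_rows: Moves the arm, as the interface text tells. Its arguments: {"type":"object","properties":{"moves":{"type":"array","items":{"type":"array","items":{"type":"array","items":{"type":"number"}}}}},"required":["moves"]}

```bash
ls; mkdir -p pics; python3 - <<'E'
from rig import *
import cv2,numpy as np
np.set_printoptions(precision=4,suppress=True)
s=readout.read_state();print({k:np.round(v,4).tolist() for k,v in s.items()})
for c in("scene","top"):
    im=capture(c);cv2.imwrite(f"pics/{c}0.png",im)
    m=camera_model(c);print(c,m)
    for t in["shaft_blank","v_fixture","knob","hold_down","stop_face","sanding_block","nail_jar","screw_jar","offcut"]:
        try:
            print(t,[(np.round(d["location"],4).tolist(),round(d["p"],2)) for d in spot_in(c,t)][:3])
        except Exception as e: print(t,e)
E
```

```text
pics
{'time_s': 0.0, 'joint_positions': [-81.848, 30.2782, 82.1569, -0.0004, 67.6874, -10.2275], 'qvel': [0.044, -0.0658, -0.0514, -0.0571, 0.0325, -0.0552], 'tau': [-0.0014, -44.0053, -17.6596, 0.0632, 0.0581, -0.0002], 'position': [0.197, -0.5924, 0.2216], 'tcp_rot': [[0.949, 0.3153, -0.0003], [0.3153, -0.949, 0.0021], [0.0004, -0.0021, -1.0]], 'force': [0.9417, 0.5215, 0.02], 'moment': [-0.0426, -0.0425, 0.0306], 'opening': 1.0018}
scene {'camera_matrix': array([[530.2418,   0.    , 327.4277],
       [  0.    , 530.2418, 236.3769],
       [  0.    ,   0.    ,   1.    ]]), 'pose': array([[-0.8799,  0.3224, -0.349 ,  0.1996],
       [-0.4749, -0.5702,  0.6704,  1.0165],
       [ 0.0172,  0.7556,  0.6548,  0.8019],
       [ 0.    ,  0.    ,  0.    ,  1.    ]])}
shaft_blank []
v_fixture [([0.5203, 0.1647, 0.0158], 0.55), ([0.6376, 0.0553, 0.1502], 0.41)]
knob [([0.6361, 0.0547, 0.1514], 0.8)]
hold_down [([0.6388, 0.0573, 0.1493], 0.72), ([0.5188, 0.1676, 0.0185], 0.52)]
stop_face [([0.5228, 0.1704, 0.0178], 0.65)]
sanding_block [([0.3756, 0.5199, 0.0258], 0.75)]
nail_jar [([0.7496, 0.0838, 0.0609], 0.73), ([0.6046, 0.4999, 0.0194], 0.33)]
screw_jar [([0.4675, 0.5048, 0.0763], 0.75)]
offcut [([0.6021, 0.4961, 0.0171], 0.67)]
top {'camera_matrix': array([[509.4416,   0.    , 314.1687],
       [  0.    , 509.4416, 226.0504],
       [  0.    ,   0.    ,   1.    ]]), 'pose': array([[ 0.0079,  0.9796, -0.2007,  0.3864],
       [-1.    ,  0.007 , -0.0056,  0.2608],
       [-0.0041,  0.2007,  0.9796,  1.0314],
       [ 0.    ,  0.    ,  0.    ,  1.    ]])}
shaft_blank [([0.4272, 0.1164, 0.0525], 0.97)]
v_fixture [([0.5214, 0.137, 0.0082], 0.84)]
knob [([0.638, 0.0547, 0.156], 0.64)]
hold_down [([0.6358, 0.0544, 0.1608], 0.9)]
stop_face [([0.5187, 0.1387, 0.016], 0.57)]
sanding_block [([0.3802, 0.502, 0.0286], 0.67)]
nail_jar [([0.7457, 0.0685, 0.0857], 0.79)]
screw_jar []
offcut [([0.6103, 0.4855, 0.0223], 0.84)]
```

View pics/top0.png

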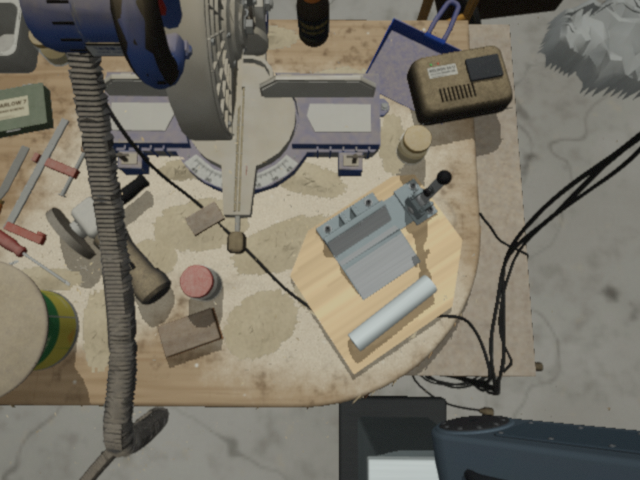

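View pics/scene0.png

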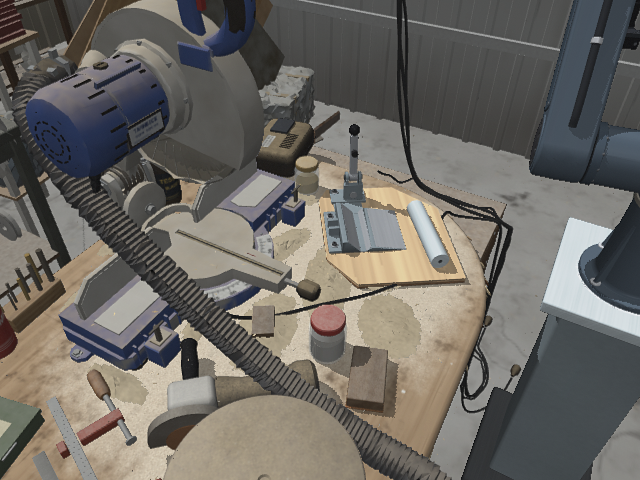

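```bash
cat > h.py <<'E'
from rig import *
import cv2,numpy as np
np.set_printoptions(precision=4,suppress=True)
def unproj(c,uv,z):
    m=camera_model(c);K=m["camera_matrix"];P=m["pose"]
    uv=np.atleast_2d(uv).astype(float)
    d=np.c_[(uv[:,0]-K[0,2])/K[0,0],-(uv[:,1]-K[1,2])/K[1,1],-np.ones(len(uv))]@P[:3,:3].T
    o=P[:3,3];return o+d*((z-o[2])/d[:,2])[:,None]
def proj(c,X):
    m=camera_model(c);K=m["camera_matrix"];P=m["pose"]
    p=(np.atleast_2d(X)-P[:3,3])@P[:3,:3]
    return np.c_[K[0,0]*p[:,0]/-p[:,2]+K[0,2],K[1,1]*-p[:,1]/-p[:,2]+K[1,2]]
def fx(F,pts):
    x,y,a=F;R=np.array([[np.cos(a),-np.sin(a),0],[np.sin(a),np.cos(a),0],[0,0,1]])
    return np.atleast_2d(pts)@R.T+[x,y,0]
def draw(F,im,c,bar=None):
    S=lambda L,col:cv2.polylines(im,[np.int32(np.round(proj(c,fx(F,L))*8))],False,col,1,cv2.LINE_AA,3)
    z=.015
    S([(-.202,-.166,z),(-.202,.165,z),(.082,.165,z),(.082,-.166,z),(-.202,-.166,z)],(0,0,255))
    S([(-.095,-.07,z),(-.095,.07,z),(-.017,.07,z+.013),(-.017,-.07,z+.013),(-.095,-.07,z)],(0,255,0))
    S([(-.032,-.106,.022),(-.032,-.158,.022),(.053,-.158,.022),(.053,-.106,.022),(-.032,-.106,.022)],(255,0,0))
    S([(0,-.127,.079),(0,-.127-.118*np.sin(.17),.079+.118*np.cos(.17))],(255,0,255))
    S([(0,-.105,.0393),(0,.085,.0393)],(0,255,255))
    return im
E
python3 - <<'E'
from h import *
im=capture("top");cv2.imwrite("pics/t1.png",im)
r=regions_of("top","v_fixture")[0];M=r["mask"];print(r["p"],M.sum())
b=regions_of("top","shaft_blank")[0];B=b["mask"];print(b["p"],B.sum())
h=regions_of("top","hold_down");H=h[0]["mask"]; print(h[0]["p"],H.sum())
np.savez("m.npz",M=M,B=B,H=H)
# board colour: bootstrap from mask
U=(M|B).astype(np.uint8)
c=max(cv2.findContours(U,0,1)[0],key=cv2.contourArea)[:,0]
W=unproj("top",c,.015)[:,:2]
hl=cv2.convexHull(W.astype(np.float32));ap=cv2.approxPolyDP(hl,.006,True)[:,0];print(ap, proj("top",np.c_[ap,ap[:,0]*0+.015]).round(0).tolist())
print(cv2.minAreaRect(hl))
c=max(cv2.findContours(B.astype(np.uint8),0,1)[0],key=cv2.contourArea)[:,0]
W=unproj("top",c,.035)[:,:2];print("bar",cv2.minAreaRect(W.astype(np.float32)))
# draw contours
o=im.copy();cv2.drawContours(o,cv2.findContours(U,0,1)[0],-1,(0,0,255),1);cv2.drawContours(o,cv2.findContours(B.astype(np.uint8),0,1)[0],-1,(255,0,0),1)
cv2.imwrite("pics/ov.png",cv2.resize(o[160:390,270:490],None,fx=3,fy=2.6))
E
```

```text
0.79 19642
0.79 2047
0.59 472
[[ 0.7156 -0.0068]
 [ 0.6997  0.1038]
 [ 0.5801  0.2811]
 [ 0.4925  0.3121]
 [ 0.3068  0.1897]
 [ 0.4357 -0.0063]
 [ 0.57   -0.0307]
 [ 0.707  -0.0168]] [[446.0, 170.0], [393.0, 177.0], [307.0, 233.0], [291.0, 276.0], [353.0, 373.0], [452.0, 306.0], [461.0, 239.0], [451.0, 174.0]]
((0.5317447185516357, 0.10369984805583954), (0.2859768271446228, 0.3950960636138916), 33.73130798339844)
bar ((0.4223307967185974, 0.11274027824401855), (0.04096086323261261, 0.1944168210029602), 37.89004898071289)
```

View pics/ov.png

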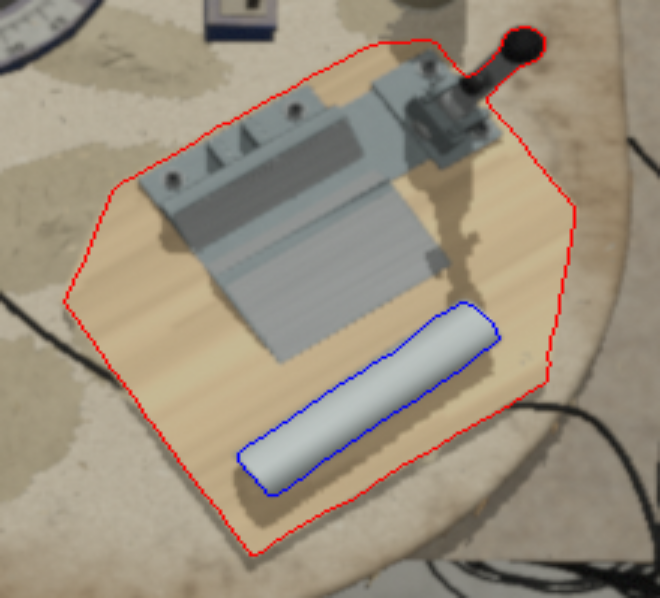

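```bash
python3 - <<'E'
from h import *
from scipy.optimize import least_squares
d=np.load("m.npz");U=(d["M"]|d["B"]).astype(np.uint8)
c=max(cv2.findContours(U,0,cv2.CHAIN_APPROX_NONE)[0],key=cv2.contourArea)[:,0]
W=unproj("top",c,.015)[:,:2]
F=np.array([.5663,.1636,np.radians(33.5)])
def loc(F):
    a=F[2];return (W-F[:2])@np.array([[np.cos(a),-np.sin(a)],[np.sin(a),np.cos(a)]])
for _ in range(3):
    L=loc(F)
    E=[(0,-.202),(1,.165),(0,.082),(1,-.166)]
    sel=[(k,v,np.abs(L[:,k]-v)<.005) for k,v in E]
    print([(s[2].sum(),round(float(np.mean(L[s[2],s[0]]-s[1])),4)) for s in sel])
    F=least_squares(lambda f:np.concatenate([loc(f)[s,k]-v for k,v,s in sel]),F,loss="soft_l1",f_scale=.001).x
    print(F,np.degrees(F[2]))
np.save("F.npy",F)
# bar: fit in fixture frame
B=d["B"].astype(np.uint8);c=max(cv2.findContours(B,0,1)[0],key=cv2.contourArea)[:,0]
(bx,by),wh,an=cv2.minAreaRect(unproj("top",c,.035)[:,:2].astype(np.float32))
a=F[2];R=np.array([[np.cos(a),np.sin(a)],[-np.sin(a),np.cos(a)]])
print("bar in fix",R@(np.array([bx,by])-F[:2]),an-np.degrees(a))
im=draw(F,cv2.imread("pics/t1.png"),"top")[160:390,270:490];sc=draw(F,cv2.imread("pics/scene0.png"),"scene")[110:300,300:480]
cv2.imwrite("pics/ov2.png",np.hstack([cv2.resize(im,(440,460)),cv2.resize(sc,(360,460))]))
for t in["shaft_blank","v_fixture"]:
    print(R@(np.array(spot_in("top",t)[0]["location"][:2])-F[:2]))
print(fx(F,[[0,-.127,.079],[0,-.147,.195]]))
E
```

```text
[(np.int64(105), -0.001), (np.int64(102), -0.0001), (np.int64(86), -0.0033), (np.int64(64), 0.0021)]
[0.5643 0.1629 0.5828] 33.394602549315735
[(np.int64(103), 0.0009), (np.int64(102), -0.0008), (np.int64(91), -0.0013), (np.int64(65), 0.0017)]
[0.5642 0.1629 0.5829] 33.39615292802665
[(np.int64(103), 0.001), (np.int64(102), -0.0008), (np.int64(91), -0.0012), (np.int64(65), 0.0017)]
[0.5642 0.1629 0.5829] 33.39615386244261
bar in fix [-0.1461  0.0362] 4.493895118270281
[-0.1415  0.0348]
[-0.0475 -0.0034]
[[0.6341 0.0569 0.079 ]
 [0.6451 0.0402 0.195 ]]
```

View pics/ov2.png

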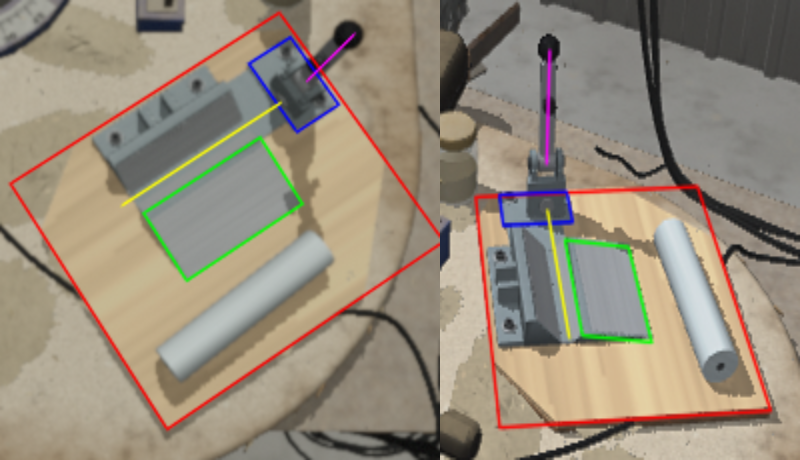

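Call:
send_rows(
  moves=[
    [[0, 0, -7.51, 0, 0, 0, 1], [0, 0, -7.51, 0, 0, 0, 1], [0, 0, 0, 3.77, -2.21, 0, 1], [0, 0, 0, 3.77, -2.21, 0, 1], [0, 0, 0, 3.77, -2.21, 0, 1]],
  ],
)

```text
time_s: 1.8
position: [0.2553, -0.4743, 0.2224]
tcp_rot: [[0.835, 0.549, 0.0], [0.549, -0.835, 0.0], [0.0, 0.0, -1.0]]
force: [1.2, -0.8, 0.2]
opening: 0.998
```

Call:
send_rows(
  moves=[
    [[0, 0, 0, 3.77, -2.21, 0, 1], [0, 0, 0, 3.77, -2.21, 0, 1], [0, 0, 0, 3.77, -2.21, 0, 1], [0, 0, 0, 3.77, -2.21, 0, 1], [0, 0, 0, 3.77, -2.21, 0, 1]],
  ],
)

```text
time_s: 2.3
position: [0.3522, -0.278, 0.2229]
tcp_rot: [[0.835, 0.55, 0.001], [0.55, -0.835, -0.001], [0.0, 0.001, -1.0]]
force: [0.5, 0.6, -0.2]
opening: 1.0
```

Call:
send_rows(
  moves=[
    [[0, 0, 0, 3.77, -2.21, 0, 1], [0, 0, 0, 3.77, -2.21, 0, 1], [0, 0, 0, 2.59, -3.95, 0, 1], [0, 0, 0, 2.59, -3.95, 0, 1], [0, 0, 0, 2.59, -3.95, 0, 1]],
  ],
)

```text
time_s: 2.8
position: [0.3898, -0.0577, 0.2228]
tcp_rot: [[0.835, 0.55, 0.001], [0.55, -0.835, -0.0], [0.001, 0.001, -1.0]]
force: [1.0, 0.7, 0.5]
opening: 1.001
```

Call:
send_rows(
  moves=[
    [[0, 0, 0, 2.59, -3.95, 0, 1], [0, 0, 0, 2.59, -3.95, 0, 1], [0, 0, 0, 2.59, -3.95, 0, 1], [0, 0, 0, 0, 0, 0, 1], [0, 0, 0, 0, 0, 0, 1]],
  ],
)

```text
time_s: 3.3
position: [0.3894, 0.0834, 0.2227]
tcp_rot: [[0.833, 0.554, 0.001], [0.554, -0.833, -0.0], [0.0, 0.001, -1.0]]
force: [-0.5, 0.6, 0.6]
opening: 1.001
```

Call:
send_rows(
  moves=[
    [[0, 0, 0, 0, 0, 4, 1], [0, 0, 0, 0, 0, 4, 1], [0, 0, 0, 0, 0, 4, 1], [0, 0, 0, 0, 0, 4, 1], [0, 0, 0, 0, 0, 1.3, 1]],
  ],
)

```text
time_s: 3.8
position: [0.3885, 0.0804, 0.0466]
tcp_rot: [[0.837, 0.547, -0.005], [0.547, -0.837, 0.0], [-0.004, -0.003, -1.0]]
force: [-0.3, -0.8, 0.3]
opening: 1.001
```

Call:
send_rows(
  moves=[
    [[0, 0, 0, 0, 0, 1, 1], [0, 0, 0, 0, 0, 1, 1], [0, 0, 0, 0, 0, 0, 1], [0, 0, 0, 0, 0, 0, 1], [0, 0, 0, 0, 0, 0, 1]],
  ],
)

```text
time_s: 4.3
position: [0.39, 0.082, 0.0301]
tcp_rot: [[0.835, 0.55, 0.001], [0.55, -0.835, -0.0], [0.001, 0.001, -1.0]]
force: [-0.1, -0.0, 0.2]
opening: 1.0
```

```bash
cat >> h.py <<'E'
F=np.load("F.npy");_a=F[2];RF=np.array([[np.cos(_a),np.sin(_a)],[-np.sin(_a),np.cos(_a)]])
def tcp():
    s=readout.read_state();p=np.array(s["position"]);print("t",s["time_s"],"tcp fix",RF@(p[:2]-F[:2]),"z",p[2].round(4),"f",np.round(s["force"],1),"q6",round(s["joint_positions"][5],1))
def bar(z=.035,c="top"):
    im=capture(c);r=regions_of(c,"shaft_blank")
    if not r: print("no bar");return im
    cs=cv2.findContours(r[0]["mask"].astype(np.uint8),0,1)[0]
    k=max(cs,key=cv2.contourArea)[:,0]
    (bx,by),wh,an=cv2.minAreaRect(unproj(c,k,z)[:,:2].astype(np.float32))
    print(c,"bar fix",RF@(np.array([bx,by])-F[:2]),"yaw",round(an-np.degrees(_a),2),np.round(wh,3),round(r[0]["p"],2))
    return im
E
python3 - <<'E'
from h import *
tcp();a=bar();b=bar(c="scene")
cv2.imwrite("pics/v1.png",np.hstack([cv2.resize(a[160:390,270:490],(400,420)),cv2.resize(b[100:330,280:500],(400,420))]))
E
```

```text
t 4.3 tcp fix [-0.19    0.0283] z 0.0301 f [-0.1 -0.   0.2] q6 52.3
top bar fix [-0.0423 -0.0269] yaw 1.26 [0.246 0.39 ] 0.62
scene bar fix [-0.1481  0.0302] yaw 3.61 [0.044 0.226] 0.78
```

View pics/v1.png

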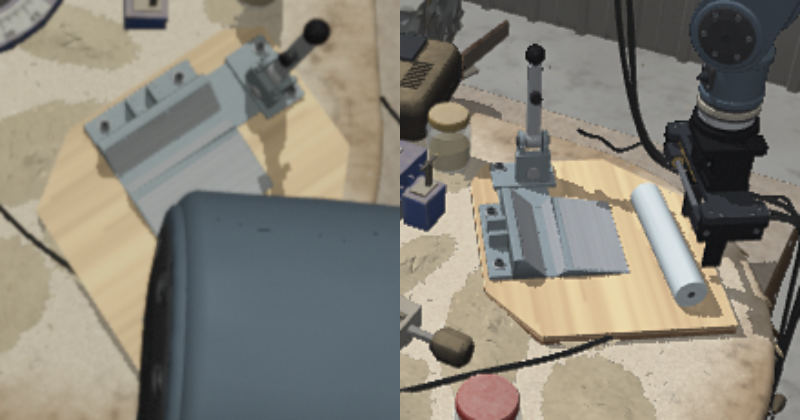

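Call:
send_rows(
  moves=[
    [[0, 0, 0, 0.4, 0, 0, 1], [0, 0, 0, 0.4, 0, 0, 1], [0, 0, 0, 0.4, 0, 0, 1], [0, 0, 0, 0.4, 0, 0, 1], [0, 0, 0, 0.4, 0, 0, 1]],
  ],
)

```text
time_s: 5.0
position: [0.4066, 0.0936, 0.0295]
tcp_rot: [[0.835, 0.551, 0.0], [0.551, -0.835, -0.0], [0.0, 0.0, -1.0]]
force: [-0.5, -0.4, 0.7]
opening: 1.002
```

Call:
send_rows(
  moves=[
    [[0, 0, 0, 0.4, 0, 0, 1], [0, 0, 0, 0.4, 0, 0, 1], [0, 0, 0, 0.4, 0, 0, 1], [0, 0, 0, 0.4, 0, 0, 1], [0, 0, 0, 0.4, 0, 0, 1]],
  ],
)

```text
time_s: 5.5
position: [0.4231, 0.1046, 0.0295]
tcp_rot: [[0.835, 0.551, -0.0], [0.551, -0.835, -0.0], [-0.0, -0.0, -1.0]]
force: [-0.6, 0.2, 0.1]
opening: 1.001
```

```bash
python3 - <<'E'
from h import *
tcp();b=bar(c="scene")
cv2.imwrite("pics/v2.png",cv2.resize(b[160:310,330:490],(640,600)))
E
```

```text
t 5.5 tcp fix [-0.1499  0.029 ] z 0.0295 f [-0.6  0.2  0.1] q6 55.7
scene bar fix [-0.1176  0.0312] yaw 2.48 [0.048 0.231] 0.76
```

View pics/v2.png

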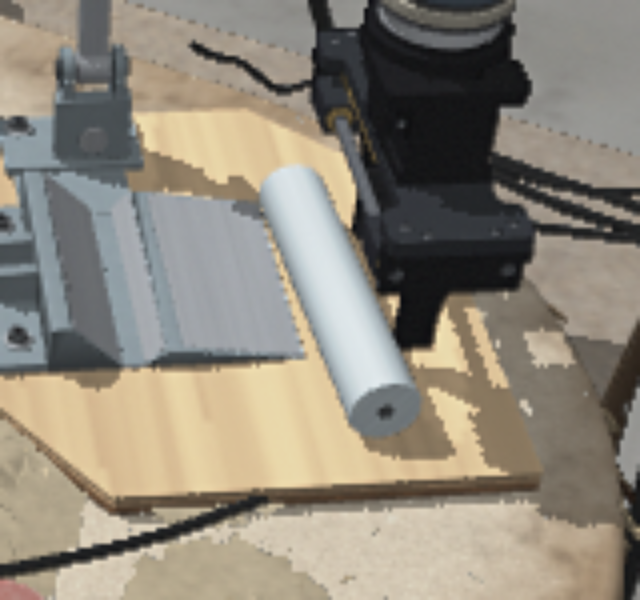

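Call:
send_rows(
  moves=[
    [[0, 0, 0, 0.4, 0, -0.02, 1], [0, 0, 0, 0.4, 0, -0.04, 1], [0, 0, 0, 0.4, 0, -0.04, 1], [0, 0, 0, 0.4, 0, -0.05, 1], [0, 0, 0, 0.4, 0, -0.05, 1]],
  ],
)

```text
time_s: 6.1
position: [0.4393, 0.1155, 0.0316]
tcp_rot: [[0.835, 0.551, -0.001], [0.551, -0.835, -0.0], [-0.001, -0.001, -1.0]]
force: [-2.4, -1.2, 0.2]
opening: 0.997
```

Call:
send_rows(
  moves=[
    [[0, 0, 0, 0.4, 0, -0.05, 1], [0, 0, 0, 0.4, 0, -0.05, 1], [0, 0, 0, 0.4, 0, -0.05, 1], [0, 0, 0, 0.4, 0, -0.05, 1], [0, 0, 0, 0.4, 0, -0.05, 1]],
  ],
)

```text
time_s: 6.6
position: [0.4559, 0.1265, 0.034]
tcp_rot: [[0.835, 0.55, -0.001], [0.55, -0.835, -0.0], [-0.001, -0.001, -1.0]]
force: [-2.3, -2.1, 2.0]
opening: 1.003
```

Call:
send_rows(
  moves=[
    [[0, 0, 0, 0.4, 0, -0.05, 1], [0, 0, 0, 0.4, 0, -0.05, 1], [0, 0, 0, 0.4, 0, -0.05, 1], [0, 0, 0, 0.4, 0, -0.05, 1], [0, 0, 0, 0.4, 0, -0.05, 1]],
  ],
)

```text
time_s: 7.1
position: [0.4732, 0.1376, 0.0366]
tcp_rot: [[0.835, 0.55, -0.0], [0.55, -0.835, -0.0], [-0.0, -0.0, -1.0]]
force: [-3.2, -1.3, 1.3]
opening: 1.0
```

```bash
python3 - <<'E'
from h import *
tcp();b=bar(.043,c="scene")
cv2.imwrite("pics/v3.png",cv2.resize(b[160:310,330:490],(640,600)))
E
```

```text
t 7.1 tcp fix [-0.0899  0.0289] z 0.0366 f [-3.2 -1.3  1.3] q6 59.8
scene bar fix [-0.0606  0.0347] yaw 0.56 [0.043 0.231] 0.73
```

View pics/v3.png

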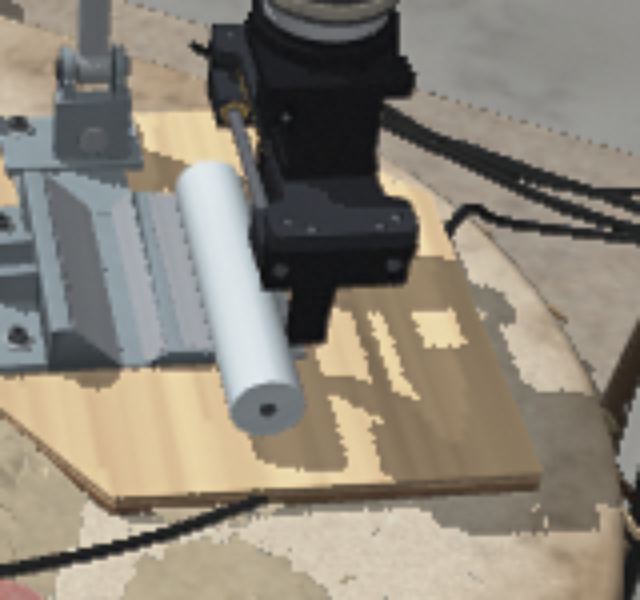

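Call:
send_rows(
  moves=[
    [[0, 0, 0, 0.4, 0, -0.05, 1], [0, 0, 0, 0.4, 0, -0.05, 1], [0, 0, 0, 0.4, 0, -0.05, 1], [0, 0, 0, 0.4, 0, -0.05, 1], [0, 0, 0, 0.4, 0, -0.05, 1]],
  ],
)

```text
time_s: 7.7
position: [0.4899, 0.1486, 0.0391]
tcp_rot: [[0.835, 0.55, 0.0], [0.55, -0.835, 0.0], [0.0, 0.0, -1.0]]
force: [-2.7, -0.8, 1.1]
opening: 0.999
```

Call:
send_rows(
  moves=[
    [[0, 0, 0, 0.4, 0, -0.05, 1], [0, 0, 0, 0.4, 0, -0.05, 1], [0, 0, 0, 0.4, 0, -0.05, 1], [0, 0, 0, 0.3, 0, 0, 1], [0, 0, 0, 0.2, 0, 0, 1]],
  ],
)

```text
time_s: 8.2
position: [0.5057, 0.1583, 0.0408]
tcp_rot: [[0.835, 0.55, 0.004], [0.55, -0.835, 0.001], [0.003, 0.001, -1.0]]
force: [-0.3, 0.5, 0.9]
opening: 1.0
```

Call:
send_rows(
  moves=[
    [[0, 0, 0, 0.2, 0, 0, 1], [0, 0, 0, 0.2, 0, 0, 1], [0, 0, 0, 0.2, 0, 0, 1], [0, 0, 0, 0.2, 0, 0, 1], [0, 0, 0, 0.2, 0, 0, 1]],
  ],
)

```text
time_s: 8.7
position: [0.5124, 0.1634, 0.0406]
tcp_rot: [[0.835, 0.55, 0.0], [0.55, -0.835, 0.0], [0.0, 0.0, -1.0]]
force: [-0.1, -0.3, -0.0]
opening: 1.003
```

```bash
python3 - <<'E'
from h import *
tcp();b=bar(.043,c="scene")
E
```

```text
t 8.7 tcp fix [-0.0429  0.0289] z 0.0406 f [-0.1 -0.3 -0. ] q6 62.4
scene bar fix [-0.001   0.0385] yaw 0.4 [0.043 0.232] 0.77
```

Call:
send_rows(
  moves=[
    [[0, 0, 0, -0.6, 0, 0, 1], [0, 0, 0, 0, 0, -4, 1], [0, 0, 0, 0, 0, -4, -1], [0, 0, 0, 1.0, -4.0, 0, -1], [0, 0, 0, 1.3, -4.0, 0, -1]],
  ],
)

```text
time_s: 9.3
position: [0.4828, 0.2391, 0.1221]
tcp_rot: [[0.837, 0.547, 0.003], [0.547, -0.837, 0.001], [0.002, 0.001, -1.0]]
force: [-0.6, 0.2, -0.7]
opening: 0.809
```

Call:
send_rows(
  moves=[
    [[0, 0, 0, 1.3, -4, 0, -1], [0, 0, 0, 1.3, -2.1, 0, -1], [0, 0, 0, 0, 0, 0, -1], [0, 0, 0, 0, 0, 4, -1], [0, 0, 0, 0, 0, 1, -1]],
  ],
)

```text
time_s: 9.8
position: [0.4679, 0.3028, 0.068]
tcp_rot: [[0.835, 0.55, -0.006], [0.55, -0.835, -0.003], [-0.007, -0.001, -1.0]]
force: [-0.6, -1.2, -0.7]
opening: 0.355
```

```bash
python3 - <<'E'
from h import *
tcp();b=bar(.039,c="scene");a=bar(.039)
print(readout.read_state()["opening"])
cv2.imwrite("pics/v4.png",np.hstack([cv2.resize(a[160:390,230:490],(400,400)),cv2.resize(b[100:330,280:500],(400,400))]))
E
```

```text
t 9.8 tcp fix [-0.0034  0.1699] z 0.068 f [-0.6 -1.2 -0.7] q6 78.1
scene bar fix [0.0128 0.0366] yaw 0.37 [0.012 0.209] 0.53
top bar fix [0.0008 0.0014] yaw 0.65 [0.042 0.119] 0.82
0.1738447333237704
```

View pics/v4.png

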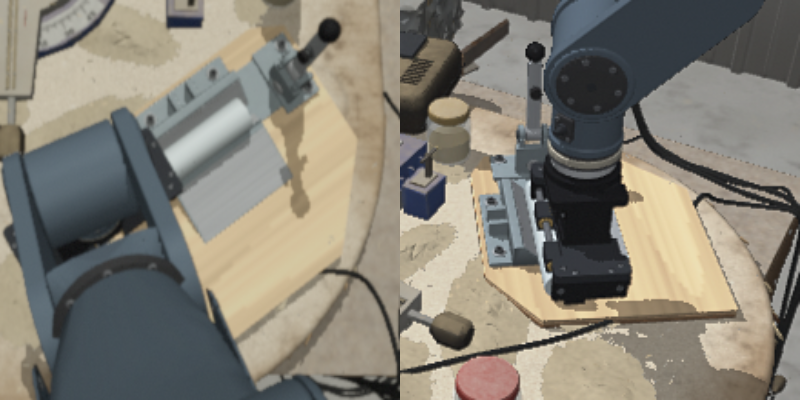

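Call:
send_rows(
  moves=[
    [[0, 0, 0, 0, 0, 1.9, -1], [0, 0, 0, 0, 0, 1.9, -1], [0, 0, 0, 0, 0, 0, -1], [0, 0, 0, 0, 0, 0, -1], [0, 0, 0, 0, 0.4, 0, -1]],
  ],
)

```text
time_s: 10.5
position: [0.4735, 0.3017, 0.0339]
tcp_rot: [[0.835, 0.551, 0.002], [0.551, -0.835, 0.001], [0.002, 0.0, -1.0]]
force: [-0.5, 0.5, -0.1]
opening: 0.004
```

Call:
send_rows(
  moves=[
    [[0, 0, 0, 0, 0.4, 0, -1], [0, 0, 0, 0, 0.4, 0, -1], [0, 0, 0, 0, 0.4, 0, -1], [0, 0, 0, 0, 0.4, 0, -1], [0, 0, 0, 0, 0.4, 0, -1]],
  ],
)

```text
time_s: 11.0
position: [0.4839, 0.2842, 0.0326]
tcp_rot: [[0.835, 0.55, 0.0], [0.55, -0.835, -0.0], [0.0, 0.0, -1.0]]
force: [-0.0, -0.4, 0.0]
opening: 0.012
```

Call:
send_rows(
  moves=[
    [[0, 0, 0, 0, 0.4, 0, -1], [0, 0, 0, 0, 0.4, 0, -1], [0, 0, 0, 0, 0.4, 0, -1], [0, 0, 0, 0, 0.4, 0, -1], [0, 0, 0, 0, 0.4, 0, -1]],
  ],
)

```text
time_s: 11.5
position: [0.4947, 0.2678, 0.0325]
tcp_rot: [[0.835, 0.551, -0.0], [0.551, -0.835, 0.0], [-0.0, -0.0, -1.0]]
force: [-0.8, 2.5, 0.4]
opening: 0.001
```

```bash
python3 - <<'E'
from h import *
tcp();a=bar(.0393)
print(readout.read_state()["opening"])
E
```

```text
t 11.5 tcp fix [-0.0003  0.1258] z 0.0325 f [-0.8  2.5  0.4] q6 73.6
top bar fix [-0.0001 -0.0298] yaw 0.64 [0.043 0.094] 0.98
0.005534447168157834
```

Call:
send_rows(
  moves=[
    [[0, 0, 0, 0, 0.4, 0, -1], [0, 0, 0, 0, 0.4, 0, -1], [0, 0, 0, 0, 0.4, 0, -1], [0, 0, 0, 0, 0.4, 0, -1], [0, 0, 0, 0, 0.3, 0, -1]],
  ],
)

```text
time_s: 12.1
position: [0.5054, 0.2517, 0.0325]
tcp_rot: [[0.835, 0.55, -0.0], [0.55, -0.835, -0.0], [-0.0, -0.0, -1.0]]
force: [-1.1, 3.1, 0.4]
opening: 0.004
```

Call:
send_rows(
  moves=[
    [[0, 0, 0, 0, 0.1, 0, -1], [0, 0, 0, 0, 0.1, 0, -1], [0, 0, 0, 0, 0.1, 0, -1], [0, 0, 0, 0, 0.1, 0, -1], [0, 0, 0, 0, 0.1, 0, -1]],
  ],
)

```text
time_s: 12.6
position: [0.5079, 0.2479, 0.0326]
tcp_rot: [[0.835, 0.551, 0.0], [0.551, -0.835, 0.0], [0.0, -0.0, -1.0]]
force: [-2.1, 2.0, -0.1]
opening: 0.007
```

```bash
python3 - <<'E'
from h import *
tcp();a=bar(.0393)
E
```

```text
t 12.6 tcp fix [-0.0002  0.102 ] z 0.0326 f [-2.1  2.  -0.1] q6 71.3
top bar fix [-0.0002 -0.0595] yaw -0.17 [0.038 0.081] 0.91
```

Call:
send_rows(
  moves=[
    [[0, 0, 0, 0, 0.1, 0, -1], [0, 0, 0, 0, 0.05, 0, -1], [0, 0, 0, 0, 0.05, 0, -1], [0, 0, 0, 0, 0.05, 0, -1], [0, 0, 0, 0, 0.05, 0, -1]],
  ],
)

```text
time_s: 13.2
position: [0.5096, 0.2454, 0.0326]
tcp_rot: [[0.835, 0.55, 0.0], [0.55, -0.835, 0.0], [0.0, 0.0, -1.0]]
force: [-1.0, 2.2, 0.3]
opening: 0.003
```

Call:
send_rows(
  moves=[
    [[0, 0, 0, 0, 0.05, 0, -1], [0, 0, 0, 0, 0.05, 0, -1], [0, 0, 0, 0, 0.05, 0, -1], [0, 0, 0, 0, 0.05, 0, -1], [0, 0, 0, 0, 0, 0, -1]],
  ],
)

```text
time_s: 13.7
position: [0.5107, 0.2436, 0.0325]
tcp_rot: [[0.835, 0.551, 0.0], [0.551, -0.835, -0.0], [-0.0, 0.0, -1.0]]
force: [-0.7, 2.1, -0.2]
opening: 0.002
```

Call:
send_rows(
  moves=[
    [[0, 0, 0, 0, 0.05, 0, -1], [0, 0, 0, 0, 0.05, 0, -1], [0, 0, 0, 0, 0.05, 0, -1], [0, 0, 0, 0, 0.05, 0, -1], [0, 0, 0, 0, 0, 0, -1]],
  ],
)

```text
time_s: 14.2
position: [0.5118, 0.2419, 0.0326]
tcp_rot: [[0.835, 0.55, 0.0], [0.55, -0.835, -0.0], [0.0, 0.0, -1.0]]
force: [-1.1, 2.3, -0.1]
opening: 0.008
```

```bash
python3 - <<'E'
from h import *
tcp();a=bar(.0393)
E
```

```text
t 14.2 tcp fix [-0.0002  0.0948] z 0.0326 f [-1.1  2.3 -0.1] q6 70.6
top bar fix [ 0.0005 -0.069 ] yaw -0.54 [0.037 0.076] 0.56
```

Call:
send_rows(
  moves=[
    [[0, 0, 0, 0, 0.05, 0, -1], [0, 0, 0, 0, 0.05, 0, -1], [0, 0, 0, 0, 0.05, 0, -1], [0, 0, 0, 0, 0.05, 0, -1], [0, 0, 0, 0, 0, 0, -1]],
  ],
)

```text
time_s: 14.8
position: [0.5123, 0.2411, 0.0325]
tcp_rot: [[0.835, 0.55, -0.001], [0.55, -0.835, 0.001], [-0.0, -0.001, -1.0]]
force: [-2.1, 4.7, 1.2]
opening: 0.007
```

Call:
send_rows(
  moves=[
    [[0, 0, 0, 0, 0.05, 0, -1], [0, 0, 0, 0, 0.05, 0, -1], [0, 0, 0, 0, 0.05, 0, -1], [0, 0, 0, 0, 0.05, 0, -1], [0, 0, 0, 0, 0, 0, -1]],
  ],
)

```text
time_s: 15.3
position: [0.5123, 0.241, 0.0326]
tcp_rot: [[0.836, 0.549, -0.002], [0.549, -0.836, 0.003], [-0.0, -0.004, -1.0]]
force: [-4.6, 11.7, 1.6]
opening: 0.003
```

Call:
send_rows(
  moves=[
    [[0, 0, 0, 0, -1.5, 0, -1], [0, 0, 0, 0, -1.5, 0, -1], [0, 0, 0, 0, 0, -4.7, -1], [0, 0, 0, 0, 0, -4.7, -1], [0, 0, 0, 0, 0, -4.7, -1]],
  ],
)

```text
time_s: 15.8
position: [0.4965, 0.2639, 0.1744]
tcp_rot: [[0.834, 0.551, -0.001], [0.551, -0.834, -0.002], [-0.002, 0.0, -1.0]]
force: [1.0, -0.2, 0.7]
opening: 0.007
```

Call:
send_rows(
  moves=[
    [[0, 0, 0, 0, 0, -4.7, -1], [0, 0, 0, 0, 0, -4.7, -1], [0, 0, 0, 0, 0, 0, -1], [0, 0, 0, 0, 0, 0, -1], [0, 0, 0, 0, 0, 0, -1]],
  ],
)

```text
time_s: 16.3
position: [0.496, 0.2635, 0.2661]
tcp_rot: [[0.835, 0.551, -0.003], [0.551, -0.835, -0.001], [-0.003, -0.0, -1.0]]
force: [0.7, -0.4, -0.3]
opening: 0.003
```

```bash
python3 - <<'E'
from h import *
tcp();a=bar(.0393);b=bar(.0393,"scene")
for c in("top","scene"):
    for t in("knob","hold_down"): print(c,t,[(np.r_[RF@(np.array(d["location"][:2])-F[:2]),d["location"][2]].round(4),round(d["p"],2)) for d in spot_in(c,t)][:2])
E
```

```text
t 16.3 tcp fix [-0.0016  0.1215] z 0.2661 f [ 0.7 -0.4 -0.3] q6 73.2
top bar fix [ 0.0015 -0.0847] yaw 0.65 [0.04  0.051] 0.62
scene bar fix [-0.0011 -0.0173] yaw 0.68 [0.044 0.235] 0.61
top knob [(array([-0.0006, -0.1298,  0.1563]), 0.75), (array([0.0325, 0.3818, 0.0276]), 0.67)]
top hold_down [(array([ 0.0047, -0.1296,  0.1609]), 0.73)]
scene knob [(array([ 0.0008, -0.1253,  0.1459]), 0.68)]
scene hold_down [(array([ 0.0031, -0.1274,  0.1487]), 0.88)]
```

Call:
send_rows(
  moves=[
    [[0, 0, 0, 0, 4.6, 0, -1], [0, 0, 0, 0, 4.6, 0, -1], [0, 0, 0, 0, 4.6, 0, -1], [0, 0, 0, 0, 4.6, 0, -1], [0, 0, 0, 0, 4.6, 0, -1]],
  ],
)

```text
time_s: 17.2
position: [0.6249, 0.0701, 0.2674]
tcp_rot: [[0.835, 0.55, -0.0], [0.55, -0.835, 0.0], [0.0, -0.0, -1.0]]
force: [0.6, 1.0, 0.4]
opening: 0.004
```

Call:
send_rows(
  moves=[
    [[0, 0, 0, 0, 4.6, 0, -1], [0, 0, 0, 0, 4.6, 0, -1], [0, 0, 0, 0, 0, 0, -1], [0, 0, 0, 0, 0, 0, -1], [0, 0, 0, 0, 0, 0, -1]],
  ],
)

```text
time_s: 17.7
position: [0.6739, -0.0042, 0.2671]
tcp_rot: [[0.835, 0.551, -0.002], [0.551, -0.835, 0.001], [-0.001, -0.001, -1.0]]
force: [-0.7, -0.2, -0.2]
opening: 0.006
```

```bash
python3 - <<'E'
from h import *
tcp();a=capture("scene");b=capture("top")
cv2.imwrite("pics/v5.png",np.hstack([cv2.resize(b[100:330,270:500],(400,400)),cv2.resize(a[50:280,280:510],(400,400))]))
E
```

```text
t 17.7 tcp fix [-0.0004 -0.1999] z 0.2671 f [-0.7 -0.2 -0.2] q6 46.7
```

View pics/v5.png

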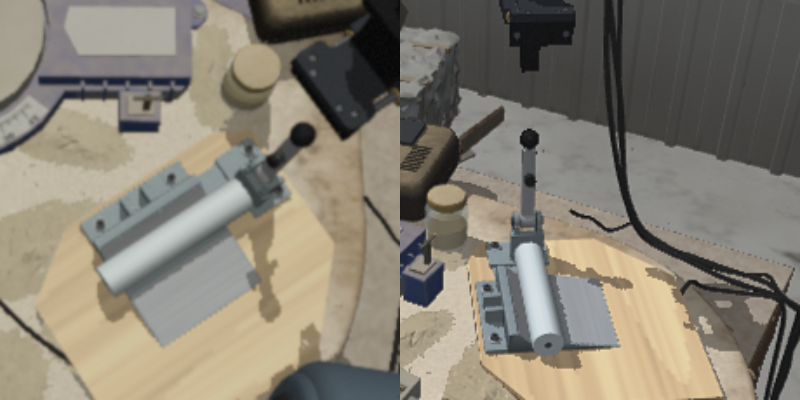

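Call:
send_rows(
  moves=[
    [[0, 0, 0, 0, 0, 3, -1], [0, 0, 0, 0, 0, 3, -1], [0, 0, 0, 0, 0, 2.9, -1], [0, 0, 0, 0, 0, 0, -1], [0, 0, 0, 0, -0.4, 0, -1]],
  ],
)

```text
time_s: 18.3
position: [0.6725, -0.001, 0.1789]
tcp_rot: [[0.834, 0.551, 0.0], [0.551, -0.834, -0.0], [0.0, 0.0, -1.0]]
force: [0.2, -0.6, 0.4]
opening: 0.006
```

Call:
send_rows(
  moves=[
    [[0, 0, 0, 0, -0.5, 0, -1], [0, 0, 0, 0, -0.5, 0, -1], [0, 0, 0, 0, -0.5, 0, -1], [0, 0, 0, 0, -0.5, 0, -1], [0, 0, 0, 0, -0.5, 0, -1]],
  ],
)

```text
time_s: 18.8
position: [0.6586, 0.0196, 0.1791]
tcp_rot: [[0.835, 0.551, 0.001], [0.551, -0.835, -0.0], [0.001, 0.0, -1.0]]
force: [-0.7, 0.6, 0.5]
opening: 0.003
```

Call:
send_rows(
  moves=[
    [[0, 0, 0, 0, -0.5, 0, -1], [0, 0, 0, 0, -0.5, 0, -1], [0, 0, 0, 0, -0.5, 0, -1], [0, 0, 0, 0, -0.5, 0, -1], [0, 0, 0, 0, -0.5, 0, -1]],
  ],
)

```text
time_s: 19.3
position: [0.6447, 0.0403, 0.1785]
tcp_rot: [[0.835, 0.55, -0.0], [0.55, -0.835, 0.0], [-0.0, -0.0, -1.0]]
force: [0.9, -0.0, 0.5]
opening: 0.004
```

Call:
send_rows(
  moves=[
    [[0, 0, 0, 0, -0.5, 0, -1], [0, 0, 0, 0, -0.5, 0, -1], [0, 0, 0, 0, -0.5, 0, -1], [0, 0, 0, 0, -0.5, 0, -1], [0, 0, 0, 0, -0.5, 0, -1]],
  ],
)

```text
time_s: 19.8
position: [0.6309, 0.0613, 0.1785]
tcp_rot: [[0.835, 0.55, -0.0], [0.55, -0.835, 0.0], [-0.0, -0.0, -1.0]]
force: [0.1, 0.0, -0.7]
opening: 0.007
```

```bash
python3 - <<'E'
from h import *
tcp();a=capture("scene")
print("knob",[(np.r_[RF@(np.array(d["location"][:2])-F[:2]),d["location"][2]].round(4),round(d["p"],2)) for d in spot_in("scene","knob")][:2])
cv2.imwrite("pics/v6.png",cv2.resize(a[80:300,300:500],(550,600)))
E
```

```text
t 19.8 tcp fix [-0.0003 -0.1215] z 0.1785 f [ 0.1  0.  -0.7] q6 52.1
knob [(array([ 0.0009, -0.1012,  0.1477]), 0.77)]
```

View pics/v6.png

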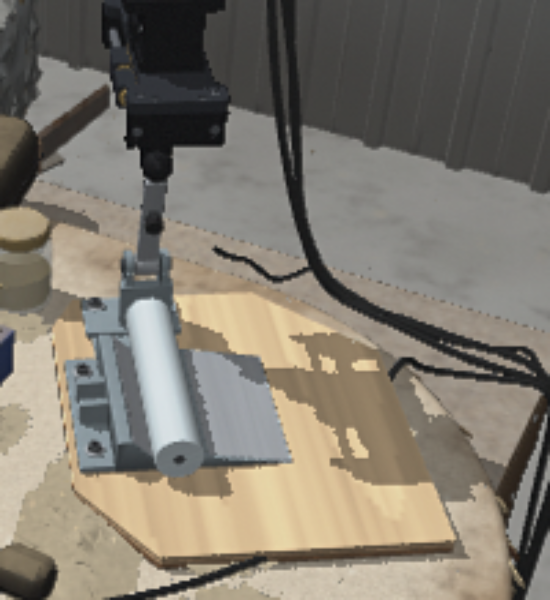

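Call:
send_rows(
  moves=[
    [[0, 0, 0, 0, -0.5, 0, -1], [0, 0, 0, 0, -0.5, 0, -1], [0, 0, 0, 0, -0.5, 0, -1], [0, 0, 0, 0, -0.5, 0, -1], [0, 0, 0, 0, -0.5, 0, -1]],
  ],
)

```text
time_s: 20.4
position: [0.6171, 0.0822, 0.1786]
tcp_rot: [[0.835, 0.551, -0.0], [0.551, -0.835, 0.0], [0.0, -0.0, -1.0]]
force: [0.5, -0.2, 0.3]
opening: 0.006
```

Call:
send_rows(
  moves=[
    [[0, 0, 0, 0, -0.5, 0, -1], [0, 0, 0, 0, -0.5, 0, -1], [0, 0, 0, 0, -0.5, 0, -1], [0, 0, 0, 0, -0.5, 0, -1], [0, 0, 0, 0, 0, 0, -1]],
  ],
)

```text
time_s: 20.9
position: [0.6059, 0.0991, 0.1785]
tcp_rot: [[0.834, 0.551, -0.001], [0.551, -0.834, 0.0], [-0.0, -0.0, -1.0]]
force: [-0.5, 0.1, 0.4]
opening: 0.007
```

Call:
send_rows(
  moves=[
    [[0, 0, 0, 0, 0, -3, -1], [0, 0, 0, 0, 2, -3, -1], [0, 0, 0, 0, 3, -2, -1], [0, 0, 0, 0, 4, 0, -1], [0, 0, 0, 0, 4, 0, -1]],
  ],
)

```text
time_s: 21.4
position: [0.6792, -0.011, 0.2602]
tcp_rot: [[0.834, 0.551, 0.003], [0.551, -0.834, -0.001], [0.002, 0.002, -1.0]]
force: [-0.0, 0.2, 0.6]
opening: 0.006
```

Call:
send_rows(
  moves=[
    [[0, 0, 0, 0, 0, 0, -1], [0, 0, 0, 0, 0, 0, -1], [0, 0, 0, 0, 0, 0, -1], [0, 0, 0, 0, 0, 0, -1], [0, 0, 0, 0, 0, 0, -1]],
  ],
)

```text
time_s: 21.9
position: [0.6775, -0.0089, 0.2587]
tcp_rot: [[0.834, 0.552, -0.0], [0.552, -0.834, 0.0], [-0.0, -0.0, -1.0]]
force: [0.1, 0.0, -0.4]
opening: 0.005
```

```bash
python3 - <<'E'
from h import *
tcp();a=bar(.0393,"scene");b=capture("top")
for c in("scene","top"):
  print(c,"knob",[(np.r_[RF@(np.array(d["location"][:2])-F[:2]),d["location"][2]].round(4),round(d["p"],2)) for d in spot_in(c,"knob")][:2])
  for z in(.039,):
    print(proj(c,fx(F,[[0,-.009,.079]])))
cv2.imwrite("pics/v7.png",np.hstack([cv2.resize(b[150:350,280:480],(400,400)),cv2.resize(a[80:280,300:500],(400,400))]))
E
```

```text
t 21.9 tcp fix [ 0.     -0.2058] z 0.2587 f [ 0.1  0.  -0.4] q6 46.3
scene bar fix [-0.0009 -0.0135] yaw 1.21 [0.042 0.228] 0.75
scene knob [(array([-0.0025, -0.0523,  0.0824]), 0.64)]
[[359.5025 207.6612]]
top knob [(array([ 0.0001, -0.0602,  0.0816]), 0.67)]
[[372.3997 232.813 ]]
```

View pics/v7.png

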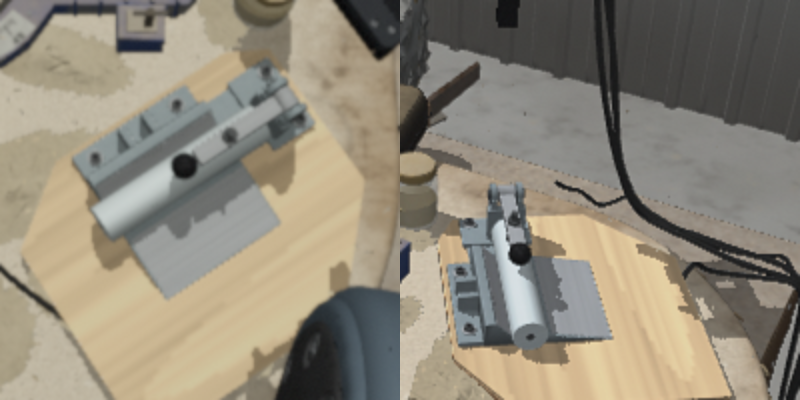

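```bash
python3 - <<'E'
from h import *
print(proj("scene",fx(F,[[0,y,.0393] for y in(.08,.085,.09)])))
a=capture("scene");P=a[235:265,350:380].min(2);i=np.unravel_index(P.argmin(),P.shape);print("hole px",i[1]+350,i[0]+235,P.min())
for t in("nail_jar","offcut","screw_jar","sanding_block"): print(t,[np.round(d["location"],3) for d in spot_in("scene",t)][:1])
b=capture("top");H=unproj("scene",[[i[1]+350,i[0]+235]],.0393)[0];print("hole fix",RF@(H[:2]-F[:2]))
E
```

```text
[[363.9788 247.6821]
 [364.3051 249.2462]
 [364.6335 250.8206]]
hole px 364 248 36
nail_jar [array([0.75 , 0.083, 0.062])]
offcut [array([0.604, 0.499, 0.02 ])]
screw_jar [array([0.465, 0.505, 0.072])]
sanding_block [array([0.377, 0.518, 0.031])]
hole fix [0.0001 0.081 ]
```

```bash
python3 -c "
from rig import *
print(bot.hand_in())"
```

```text
the job is handed in; nothing more can be done
None
```

The bar is in the V against the stop screw, the hold-down arm is down on it, and I handed the job in at about 22 s of robot time. `hand_in` gives no verdict, so whether it passed is not confirmed.

**What I did**
- **Rolling in:** I rolled the bar along the board and up the ramp with the two open fingertips. It dropped into the V at x about 0.
- **Sliding to the stop:** I pushed its free end with the closed fingers. Sliding took about 2–3 N; at the stop the force rose to about 12.5 N and the bar stopped moving.
- **Hold-down:** I tipped the arm over from behind the knob, it fell onto the bar, and I moved the hand clear.

**Last checks**
- **Hold-down:** the knob sits where a level arm would put it, within about 1 pixel in both cameras. I did not measure the pad's force on the bar.
- **Bar position:** the centre hole in the free end read x 0.000, y 0.081 m. It should be at y 0.085 m, so it is 4 mm off, about 1 pixel (3 mm of bar travel). I relied on the rise in force for the 2 mm stop gap.
- **Bar line:** the scene camera gave 1.2° of yaw, inside the 2° limit. Its mask includes the end face, so that figure is biased.
- **Other objects:** the two jars, the offcut and the sanding block all read within about 5 mm of where they started.

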